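# Rock the bead feeder's seesaw gate: yellow first, then green

### The arm

A 7-joint arm with a two-finger parallel gripper is mounted at the origin on the work surface. World frame = base frame: x ahead of the robot, y to its left, z up, the work surface at z = 0. Lengths are in m, angles in rad, forces in N, time in s.
With the tool pointing down it reaches from about 0.425 to 0.875 m from the base axis. Payload 4.7 kg.
Tool frame: the origin (TCP) lies on the mounting face of the last link; the fingertips stand env.tips_ahead ahead of it and the grasp point (between the pads) lies 155 mm ahead of it (env.tips_ahead is the distance from the TCP to the fingertips, in m); z points along the fingers, y is the direction in which the jaws open and shut (so a half turn about z gives the same grasp; the last joint's range is limited). The gripper opens to 85 mm and grips with 20 to 120 N. Pads are 22 mm wide; open, the fingers measure 114 mm over their backs; the gripper's body (76 mm by 85 mm) begins 54 mm behind the grasp point. The pads swing forward as they close: fully open they stand 13 mm farther back than shut.
Start: joints at [1.183, 0.321, -0.07, 1.45, 0.023, 1.371, -0.057], TCP at [0.254, -0.598, 0.405] pointing down, gripper open.
Joint ranges: [-2.86, 2.86], [-0.3, 2.09], [-1.38, 1.24], [0.06, 2.45], [-1.56, 4.7], [0.09, 2.05], [-2.69, 2.69]. Speed limits (rad/s): [2.57, 2.57, 3.14, 3.14, 3.14, 3.14, 3.14].

### API

Orientations are given as a rotation vector (axis times angle).
In Python, from plant import env gives the robot as it stands.
- The arm moves only by the tool arm_command, never from a script. Its argument "series" is text: rows parted by semicolons, each of 4 numbers parted by spaces: the shift along the world's x, y, z in m, then the turn about the world's z in degrees. In form: x y z yaw; .... A call has 1 to 10 rows; each row shifts and turns the commanded pose from where the row before left it; what a row does not reach is not made up. A row lasts 1/12 s, in which the tool goes at most 41.7 mm and 7.16 degrees, less where a joint would pass 70% of its speed; a pose out of reach is approached as far as the arm can. A call with a gripper value outside its range is refused whole. "gripper" is the finger opening in m, from 0 to 0.0854, set as the call begins (left out, the last holds). The fingers move at their own pace and stop on an object; "grip_force" is the grip in N (left out, the last holds). Time passes only in rows, so rows that do not move let the fingers close. It gives the time, the measured TCP pose, the force and the opening at its end, in the units of the state.
- env.get_obs(): the state, without advancing time (a new reading comes with each control period).
- env.snapshot(name): name is "scene" or "top" or "wrist"; returns a dict with "frame" (420x560x3 uint8, red, green, blue), "camera_matrix" (3x3 intrinsics, pixels), "xyz" and "attitude" of the camera in the world. Camera axes: x right, y down, z forward; pixel columns grow to the right and rows downward; lengths in m; the calibration is good to about 2 mm. The wrist camera is an equidistant fisheye: a pixel r from the principal point sees the ray r / f radians off the axis. A picture is of the moment at which its call begins. There is no depth.
- env.job_done(): hands the job in, once; it reports no verdict.
The state is a dict: "time": time; "joint_pos": joint angles; "joint_vel": joint speeds; "effort": joint torques, N m; "ee_pos": TCP position; "eef_rot": TCP orientation; "ft_force": force on the tool from outside, world axes, zero at the start; "ft_torque": the same for the moment, N m; "gripper_width": finger opening in m.
Only numpy, scipy, OpenCV 4.12 (cv2) and the standard library are available. Lean on these libraries where they do the work, as an engineer would, in place of code of your own. Each camera call takes 0.05 s, during which the arm holds its last target. There are 200 camera calls.

### The job

With your fingertips, rock the bead feeder's seesaw gate by pressing the red pad at one end or the other, so that the yellow beads run down into their tray; once all three are in, rock it over the other way so that the green beads feed down the other chute into theirs, and leave the gate tipped that way. Let the beads roll by themselves, never touching or lifting them, and leave the other things on the table where they are.

Things in the scene. Friction and masses are not known exactly. Their poses are not given: they have to be found in the camera images.
- feeder: bead feeder fixed to the table: plywood base board 300 x 224 x 8 mm, a pivot post in the middle (120 mm high, 30 mm wide), a chute on each side, and a wooden seesaw beam (16 x 8 mm) across both chutes, 110 mm above the table. Origin on the table under the beam's middle; x points down the chutes (roughly away from the robot), y left along the beam, z up
- gate (a joint): tilt of the seesaw beam, rad: 0 level, stops at +-0.22, positive: left (+y) end up. An orange finger hangs from it into each chute, 70 mm from the pivot. Near level both hold their beads; with one end up over 0.16 that side's beads pass and the other side stays shut. A little stiff, it stays where left: a pad goes down with about 0.5 N until the stop
- pad_left (a point): centre of the top face of the round red press pad (40 mm across, 12 mm thick) at the beam's left (+y) end, 135 mm from the pivot; 118 mm above the table when level, 29 mm higher or lower at the stops. Nothing stands under or close outside it
- pad_right (a point): the same for the red press pad at the beam's right (-y) end
- lane_yellow: plywood chute, 40 mm wide, with a yellow catch tray at its foot, fixed beside the pivot; left or right varies. Origin under the beam, mid-width, on the base board; axes as the feeder. Chute floor 50 mm above it there, falling 0.2 rad to +x; side walls 22 mm above the floor; x = -108 to 84 mm. Tray: x = 72 to 172 mm, 74 mm wide, walls 4 mm thick, 46 mm high (24 on the chute side)
- lane_green: plywood chute, 40 mm wide, with a green catch tray at its foot, fixed beside the pivot; left or right varies. Origin under the beam, mid-width, on the base board; axes as the feeder. Chute floor 50 mm above it there, falling 0.2 rad to +x; side walls 22 mm above the floor; x = -108 to 84 mm. Tray: x = 72 to 172 mm, 74 mm wide, walls 4 mm thick, 46 mm high (24 on the chute side)
- lane_yellow_tray (a point): centre of the inner floor of the yellow catch tray, 12 mm above the table
- lane_green_tray (a point): centre of the inner floor of the green catch tray, 12 mm above the table
- yellow1: yellow wooden bead (ball) 28 mm across, 10 to 14 g, origin at its centre; number 1 of three queued in the chute with the yellow tray, number 1 waiting against the gate's finger; it rolls down by itself when the finger rises
- yellow2: yellow wooden bead (ball) 28 mm across, 10 to 14 g, origin at its centre; number 2 of three queued in the chute with the yellow tray, number 1 waiting against the gate's finger; it rolls down by itself when the finger rises
- yellow3: yellow wooden bead (ball) 28 mm across, 10 to 14 g, origin at its centre; number 3 of three queued in the chute with the yellow tray, number 1 waiting against the gate's finger; it rolls down by itself when the finger rises
- green1: green wooden bead (ball) 28 mm across, 10 to 14 g, origin at its centre; number 1 of three queued in the chute with the green tray, number 1 waiting against the gate's finger; it rolls down by itself when the finger rises
- green2: green wooden bead (ball) 28 mm across, 10 to 14 g, origin at its centre; number 2 of three queued in the chute with the green tray, number 1 waiting against the gate's finger; it rolls down by itself when the finger rises
- green3: green wooden bead (ball) 28 mm across, 10 to 14 g, origin at its centre; number 3 of three queued in the chute with the green tray, number 1 waiting against the gate's finger; it rolls down by itself when the finger rises
- tape_a: bystander: roll of cream masking tape lying flat, 90 mm across, 25 mm high; origin at its underside
- tape_b: bystander: roll of brown tape lying flat, 100 mm across, 19 mm high; origin at its underside
- jar: bystander: closed amber glass jar with white lid, 60 mm across, 75 mm high; origin at its underside
- brush: bystander: wooden brush lying flat, 170 mm long
- cup: bystander: blue mug, 76 mm across, 90 mm high; origin at its underside
- awl: bystander: blue-handled awl lying flat, 160 mm long

How it is judged:
On the way, in this order (a step that is already met when the one before it is completed fails the run):
1. all three yellow beads lie in the yellow tray while all three green beads still wait behind the gate (x of yellow1 in the frame of lane_yellow between 0.08 and 0.168 m and y of yellow1 in the frame of lane_yellow between -0.033 and 0.033 m and z of yellow1 in the frame of lane_yellow between 0 and 0.05 m and x of yellow2 in the frame of lane_yellow between 0.08 and 0.168 m and y of yellow2 in the frame of lane_yellow between -0.033 and 0.033 m and z of yellow2 in the frame of lane_yellow between 0 and 0.05 m and x of yellow3 in the frame of lane_yellow between 0.08 and 0.168 m and y of yellow3 in the frame of lane_yellow between -0.033 and 0.033 m and z of yellow3 in the frame of lane_yellow between 0 and 0.05 m and x of each of green1, green2, green3 in the frame of lane_green below 0 m), for 0.2 s.
2. the gate is rocked over and all three green beads lie in the green tray (x of green1 in the frame of lane_green between 0.08 and 0.168 m and y of green1 in the frame of lane_green between -0.033 and 0.033 m and z of green1 in the frame of lane_green between 0 and 0.05 m and x of green2 in the frame of lane_green between 0.08 and 0.168 m and y of green2 in the frame of lane_green between -0.033 and 0.033 m and z of green2 in the frame of lane_green between 0 and 0.05 m and x of green3 in the frame of lane_green between 0.08 and 0.168 m and y of green3 in the frame of lane_green between -0.033 and 0.033 m and z of green3 in the frame of lane_green between 0 and 0.05 m and ((y of lane_green in the frame of feeder above 0 m and value of joint gate above 0.1 rad) or (y of lane_green in the frame of feeder below 0 m and value of joint gate below -0.1 rad))), for 0.2 s.
At the end, for the whole second after the job is handed in: all yellow beads at rest (under 0.05 m/s) in the yellow tray and all green beads at rest in the green tray, and the gate is left tipped more than 0.1 rad with its green-side end up (all of step 2 and x of yellow1 in the frame of lane_yellow between 0.08 and 0.168 m and y of yellow1 in the frame of lane_yellow between -0.033 and 0.033 m and z of yellow1 in the frame of lane_yellow between 0 and 0.05 m and x of yellow2 in the frame of lane_yellow between 0.08 and 0.168 m and y of yellow2 in the frame of lane_yellow between -0.033 and 0.033 m and z of yellow2 in the frame of lane_yellow between 0 and 0.05 m and x of yellow3 in the frame of lane_yellow between 0.08 and 0.168 m and y of yellow3 in the frame of lane_yellow between -0.033 and 0.033 m and z of yellow3 in the frame of lane_yellow between 0 and 0.05 m and linear speed of each of yellow1, yellow2, yellow3, green1, green2, green3 below 0.05 m/s); the robot touches nothing.
It fails at once if a bead is touched by the robot (contact force between any of the fingers, the arm and yellow1 above 0.3 N or contact force between any of the fingers, the arm and yellow2 above 0.3 N or contact force between any of the fingers, the arm and yellow3 above 0.3 N or contact force between any of the fingers, the arm and green1 above 0.3 N or contact force between any of the fingers, the arm and green2 above 0.3 N or contact force between any of the fingers, the arm and green3 above 0.3 N).
It fails at once if a bead is lifted (its centre above 140 mm) (height (world z) of any of yellow1, yellow2, yellow3, green1, green2, green3 above 0.14 m).
It fails at once if another thing on the table is moved by more than 20 mm (distance of any of tape_a, tape_b, jar, brush, cup, awl from where it was at the start of the episode above 0.02 m).
It also fails if it takes over 42 s, if anything falls off the work surface, if the arm or the gripper's body presses on something with over 40 N, if the wrist force passes 120 N, or if a joint passes its speed limit or range.

## Working session

There is one attempt and no reset: what is moved stays moved. The work goes in short steps, Python scripts to look and compute and a tool call to move; the robot and the scene stay as the last step left them, time stands still between calls to the robot, and variables do not carry over. Pictures are saved under pics/ and viewed, about 8 in all and at most 12, crops included, and the job is handed in when it is done.

Besides the shell and the picture viewer there is one more tool, called after ">>>" as name(argument=value, ...) on one line, values as JSON. arm_command: Moves the arm, as the interface text tells. Its arguments: {"type":"object","properties":{"series":{"type":"string"},"gripper":{"type":"number"},"grip_force":{"type":"number"}},"required":["series"]}

```bash
mkdir -p pics
python3 - <<'E'
from plant import env
import cv2,numpy as np,pickle
o=env.get_obs();print(o['time'],o['ee_pos'],o['eef_rot'],o['gripper_width'],env.tips_ahead)
d={}
for n in("scene","top"):
    s=env.snapshot(n);d[n]=s;cv2.imwrite(f'pics/{n}1.png',s['frame'][:,:,::-1]);print(n,s['camera_matrix'],s['xyz'],s['attitude'])
pickle.dump(d,open('s1.pkl','wb'))
E
```

```text
0.0 [ 0.25408651 -0.5980753   0.40362991] [-3.07661667e+00 -6.26588327e-01  7.97256951e-04] 0.08541700757264414 0.1734
scene [[546.22935532   0.         275.24917335]
 [  0.         546.22935532 200.2058028 ]
 [  0.           0.           1.        ]] [1.06843328 0.81585977 1.40301782] [-0.7685843  -2.72172593  0.90909798]
top [[455.31818397   0.         288.48925355]
 [  0.         455.31818397 209.03831657]
 [  0.           0.           1.        ]] [ 0.48503237 -0.01347511  1.47557766] [-2.18237592  2.18523024 -0.02573072]
```

View pics/top1.png

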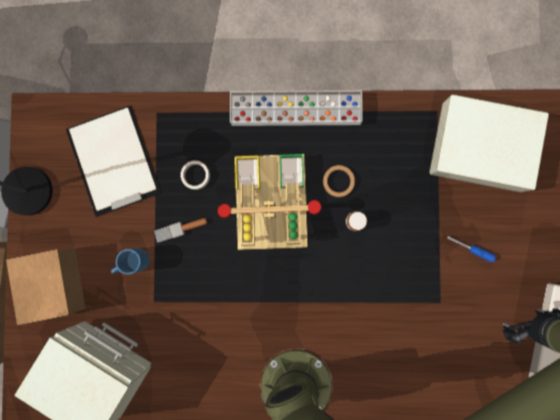

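View pics/scene1.png

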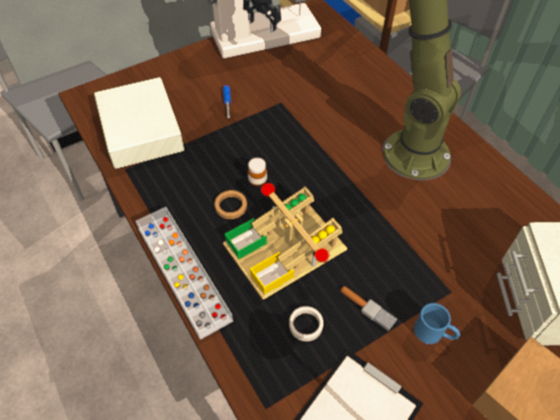

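The top view shows yellow on the left (+y) with its pad at about (224,211). Green is on the right, pad at about (314,207), with the jar at (357,221). So I press the right pad first. Next I measure the pads.

```bash
cat > h.py <<'E'
import cv2,numpy as np
from scipy.spatial.transform import Rotation as R
def ray(s,px,z):
    d=R.from_rotvec(s['attitude']).as_matrix()@np.linalg.inv(s['camera_matrix'])@[px[0],px[1],1]
    return s['xyz']+d*(z-s['xyz'][2])/d[2]
def blobs(s,lo,hi,amin=20):
    m=cv2.inRange(cv2.cvtColor(s['frame'],cv2.COLOR_RGB2HSV),lo,hi)
    n,_,st,c=cv2.connectedComponentsWithStats(m)
    return [(c[i],st[i,4]) for i in range(1,n) if st[i,4]>=amin]
E
python3 - <<'E'
from h import *;import pickle
d=pickle.load(open('s1.pkl','rb'))
for n in d:
    for c,a in blobs(d[n],(0,190,90),(5,255,255),40): print(n,c.round(1),a,ray(d[n],c,.118).round(4))
print('jar',ray(d['top'],(357,221),.075))
E
```

```text
scene [267.2 188.6] 141 [ 0.5632 -0.0578  0.118 ]
scene [321.1 254.6] 130 [0.5557 0.2165 0.118 ]
top [314.2 206.8] 133 [ 0.5586 -0.0552  0.118 ]
top [223.8 210.4] 126 [0.5484 0.2154 0.118 ]
jar [ 0.51712015 -0.18739692  0.075     ]
```

>>> arm_command(series="0.017 0.03 0 0; 0.017 0.03 0 0; 0.017 0.03 0 0; 0.017 0.03 0 0; 0.017 0.03 0 0; 0.017 0.03 0 0; 0.017 0.03 0 0; 0.017 0.03 0 0; 0.017 0.03 0 0; 0.017 0.03 0 0", gripper=0)

```text
time: 0.93
ee_pos: [0.4246, -0.2965, 0.4044]
eef_rot: [-3.078, -0.627, 0.001]
ft_force: [0.1, -0.1, 0.0]
gripper_width: 0.0003
```

>>> arm_command(series="0.017 0.03 0 0; 0.017 0.03 0 0; 0.017 0.03 0 0; 0.017 0.03 0 0; 0.017 0.03 0 0; 0.017 0.03 0 0; 0.017 0.03 0 0; 0.017 0.03 0 0; 0 0 0 0; 0 0 0 0")

```text
time: 1.77
ee_pos: [0.5606, -0.0555, 0.4042]
eef_rot: [-3.075, -0.635, 0.001]
ft_force: [-0.1, -0.0, -0.3]
gripper_width: 0.0003
```

>>> arm_command(series="0 0 -0.02 0; 0 -0.002 -0.02 0; 0 0 -0.02 0; 0 0 -0.02 0; 0 0 -0.015 0; 0 0 -0.006 0; 0 0 -0.006 0; 0 0 -0.006 0; 0 0 -0.006 0; 0 0 0 0")

```text
time: 2.6
ee_pos: [0.5601, -0.0606, 0.2852]
eef_rot: [3.078, 0.626, -0.001]
ft_force: [-0.8, 0.0, -0.4]
gripper_width: 0.0003
```

>>> arm_command(series="0 0 -0.005 0; 0 0 -0.005 0; 0 0 -0.005 0; 0 0 -0.003 0; 0 0 0 0; 0 0 0 0")

```text
time: 3.1
ee_pos: [0.5601, -0.0602, 0.2675]
eef_rot: [-3.078, -0.627, 0.001]
ft_force: [-0.1, -0.1, -0.0]
gripper_width: -0.0003
```

Run:
```python
from plant import env
import cv2,numpy as np
a=[env.snapshot(n)['frame'] for n in('scene','top')]
c=[cv2.resize(a[0][150:320,180:380],(400,340)),cv2.resize(a[1][130:300,180:380],(400,340))]
cv2.imwrite('pics/p3.png',np.hstack(c)[:,:,::-1]);print(env.get_obs()['ft_force'])
```

```text
[-0.62791209 -0.15563453 -0.35119878]
```

View pics/p3.png

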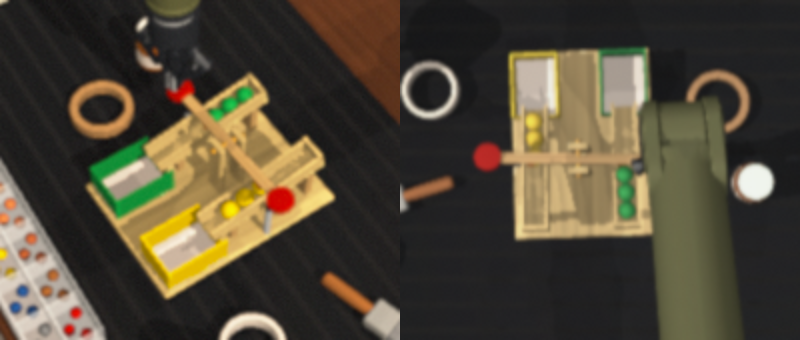

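The left panel shows the left pad up at (280,200). In the right panel yellow beads are rolling past the finger at about (532,130), and the greens are still held at (627,190). I'll press a little further and wait.

>>> arm_command(series="0 0 -0.002 0; 0 0 -0.001 0; 0 0 0 0; 0 0 0 0; 0 0 0 0; 0 0 0 0; 0 0 0 0; 0 0 0 0; 0 0 0 0; 0 0 0 0")

```text
time: 4.03
ee_pos: [0.5602, -0.0603, 0.2648]
eef_rot: [3.078, 0.627, -0.0]
ft_force: [-0.4, 0.3, 0.3]
gripper_width: -0.0002
```

>>> arm_command(series="0 0 0 0; 0 0 0 0; 0 0 0 0; 0 0 0 0; 0 0 0 0; 0 0 0 0; 0 0 0 0; 0 0 0 0; 0 0 0 0; 0 0 0 0")

```text
time: 4.87
ee_pos: [0.5602, -0.0602, 0.2647]
eef_rot: [3.078, 0.627, -0.0]
ft_force: [-0.0, -0.2, -0.3]
gripper_width: 0.0001
```

Run:
```python
from plant import env
import cv2,numpy as np
a=[env.snapshot(n)['frame'] for n in('scene','top')]
c=[cv2.resize(a[0][150:320,180:380],(400,340)),cv2.resize(a[1][130:300,180:380],(400,340))]
cv2.imwrite('pics/p4.png',np.hstack(c)[:,:,::-1]);print(env.get_obs()['ft_force'])
```

```text
[-0.71154087  0.3143498  -0.72579516]
```

View pics/p4.png

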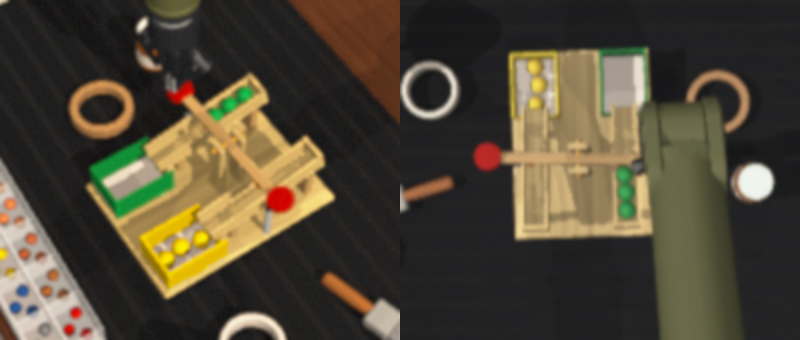

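All three yellow beads lie in the yellow tray, at about (535,67), (533,85) and (535,103) in the right panel. The three greens still wait behind the gate. Next I lift and cross to the left pad.

>>> arm_command(series="0 0 0.005 0; 0 0 0.02 0; 0 0 0.035 0; 0 0 0.035 0; 0 0 0.03 0; 0 0.02 0 0; -0.003 0.03 0 0; -0.003 0.03 0 0; -0.003 0.035 0 0; 0 0.035 0 0")

```text
time: 5.8
ee_pos: [0.5506, 0.0908, 0.3904]
eef_rot: [3.078, 0.625, 0.001]
ft_force: [0.6, 0.6, -0.2]
gripper_width: -0.0003
```

>>> arm_command(series="0 0.035 0 0; 0 0.035 0 0; 0 0.03 0 0; 0 0.02 0 0; 0 0.007 0 0; 0 0 0 0; 0 0 -0.02 0; 0 0 -0.02 0; 0 0 -0.01 0; 0 0 0 0")

```text
time: 6.63
ee_pos: [0.551, 0.214, 0.3371]
eef_rot: [3.077, 0.622, -0.008]
ft_force: [-0.2, 0.3, 0.5]
gripper_width: -0.0001
```

>>> arm_command(series="0 0.002 -0.008 0; 0 0 -0.008 0; 0 0 -0.008 0; 0 0 -0.008 0; 0 0 -0.008 0; 0 0 -0.008 0; 0 0 -0.008 0; 0 0 -0.007 0; 0 0 -0.005 0; 0 0 -0.003 0")

```text
time: 7.47
ee_pos: [0.551, 0.2186, 0.2677]
eef_rot: [3.078, 0.627, -0.002]
ft_force: [0.4, 0.6, 0.3]
gripper_width: 0.0
```

>>> arm_command(series="0 0 -0.002 0; 0 0 0 0; 0 0 0 0; 0 0 0 0; 0 0 0 0; 0 0 0 0; 0 0 0 0; 0 0 0 0; 0 0 0 0; 0 0 0 0")

```text
time: 8.3
ee_pos: [0.5512, 0.2187, 0.2668]
eef_rot: [3.078, 0.627, 0.0]
ft_force: [0.7, -0.1, 0.4]
gripper_width: -0.0
```

>>> arm_command(series="0 0 0 0; 0 0 0 0; 0 0 0 0; 0 0 0 0; 0 0 0 0; 0 0 0 0; 0 0 0 0; 0 0 0 0; 0 0 0 0; 0 0 0 0")

```text
time: 9.13
ee_pos: [0.5512, 0.2188, 0.2667]
eef_rot: [3.078, 0.627, -0.0]
ft_force: [0.5, 0.3, 0.6]
gripper_width: -0.0001
```

Run:
```python
from plant import env
import cv2,numpy as np
a=[env.snapshot(n)['frame'] for n in('scene','top')]
c=[cv2.resize(a[0][150:320,180:380],(400,340)),cv2.resize(a[1][130:300,180:380],(400,340))]
cv2.imwrite('pics/p5.png',np.hstack(c)[:,:,::-1]);print(env.get_obs()['ft_force'])
```

```text
[-0.40896389 -0.49445814 -0.68386018]
```

View pics/p5.png

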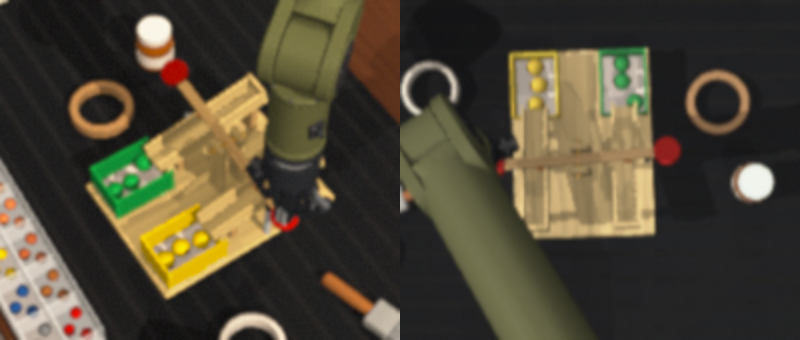

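All three greens are in the green tray, at about (622,60), (622,78) and (637,101). The yellows are still in theirs and the right pad is up. I'll back off and check.

>>> arm_command(series="0 0 0.005 0; 0 0 0.02 0; 0 0 0.035 0; 0 0 0.035 0; 0 0 0.03 0; 0 0.03 0 0; 0 0.03 0 0; 0 0.03 0 0; 0 0 0 0; 0 0 0 0")

```text
time: 10.07
ee_pos: [0.5501, 0.3111, 0.3921]
eef_rot: [-3.076, -0.634, 0.0]
ft_force: [0.8, -1.4, 0.6]
gripper_width: -0.0
```

Run:
```python
from plant import env
from h import *
import pickle
d0=pickle.load(open('s1.pkl','rb'));S={n:env.snapshot(n) for n in('scene','top')}
a=[S[n]['frame'] for n in('scene','top')]
c=[cv2.resize(a[0][150:320,180:380],(400,340)),cv2.resize(a[1][130:300,180:380],(400,340))]
cv2.imwrite('pics/p6.png',np.hstack(c)[:,:,::-1]);print(env.get_obs()['ft_force'])
R0=np.array([.5596,-.0565]);L0=np.array([.552,.216]);mid=(R0+L0)/2
u=(L0-R0)/np.linalg.norm(L0-R0);f=np.array([u[1],-u[0]])
for nm,lo,hi in(('yellow',(22,150,110),(32,255,255)),('green',(50,120,40),(80,255,255))):
    for p,ar in blobs(S['top'],lo,hi,8):
        w=ray(S['top'],p,.026)[:2]-mid
        print(nm,p.round(),ar,'feeder x,y',(w@f).round(3),(w@u).round(3))
for p,ar in blobs(S['scene'],(0,190,90),(5,255,255),40): print('pad',p.round(1),ray(S['scene'],p,.147).round(3),ray(S['scene'],p,.089).round(3))
```

```text
[0.72508758 0.5190347  0.7209792 ]
yellow [285.  98.] 8 feeder x,y 0.358 -0.054
yellow [245. 166.] 220 feeder x,y 0.143 0.081
yellow [249. 172.] 38 feeder x,y 0.122 0.068
yellow [247. 181.] 30 feeder x,y 0.092 0.073
green [306.  98.] 9 feeder x,y 0.356 -0.123
green [291. 160.] 142 feeder x,y 0.155 -0.067
green [297. 179.] 16 feeder x,y 0.093 -0.085
pad [267.1 185.7] [ 0.569 -0.048  0.147] [ 0.546 -0.087  0.089]
pad [322.  258.3] [0.572 0.241 0.147] [0.549 0.214 0.089]
```

View pics/p6.png

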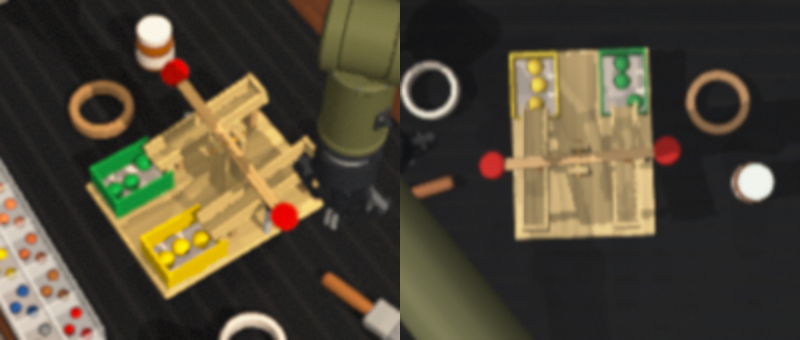

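The gate stays tipped with the right end up: pad positions match z=0.147 on the right and 0.089 on the left. All six beads are in their trays, and the gripper is clear.

```bash
python3 -c "
from plant import env
print(env.job_done())"
```

```text
the job is handed in; nothing more can be done
None
```

The job is handed in at about 10 s on the robot's clock, and no verdict is reported. I pressed the right pad until all three yellow beads were in their tray, with the greens still waiting. Then I pressed the left pad, the three green beads ran into theirs, and I lifted the gripper clear.

- **Beads:** the last pictures show all six in their own trays, unchanged between the two looks. One green bead is partly hidden by the chute end. Its visible part measured about x = 0.093 m, inside the 0.08–0.168 m range but the least certain reading.
- **Gate:** it stayed tipped with the green end up; the pad positions in the scene view agree with the stop heights. I did not measure the angle itself.
- **Other things:** the tapes, jar and brush look unmoved. The cup and awl were outside the later crops, so I did not check them, but the arm went nowhere near them at table height.
- **Forces:** the readings stayed under about 2 N, so the sensor noise hid the roughly 0.5 N pad contact. I judged the presses from height and the pictures.

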